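# Find the weak spring clip by a tug test and sort it out

## Robot

A 6-joint arm with a two-finger parallel gripper is mounted at the origin on a cart in front of the work surface, level with it; the furniture and walls round the work are solid. World frame = base frame: x ahead of the robot, y to its left, z up, the work surface at z = 0. Lengths are in mm, angles in rad, forces in N, time in s.
With the tool pointing down it reaches from about 275 to 825 mm from the base axis. Payload 5.2 kg.
Tool frame: the origin (TCP) lies at the very end of the fingers, on their centre line; the grasp point (between the pads) lies 19 mm behind it; z points along the fingers, y is the direction in which the jaws open and shut (so a half turn about z gives the same grasp; the last joint's range is limited). The gripper opens to 93 mm and grips with 3 to 60 N. Pads are 15 mm wide; open, the fingers measure 128 mm over their backs; the gripper's body (75 mm by 188 mm) begins 65 mm behind the grasp point.
Start: joints at [1.018, 0.259, 1.535, -0, 1.348, -0.203], TCP at [188.469, 516.705, 191.053] pointing down, gripper open.
Joint ranges: [-3.14, 3.14], [-0.91, 2.08], [0.19, 2.58], [-1.22, 4.36], [0.22, 2.71], [-3.12, 3.12]. Speed limits (rad/s): [2.57, 2.57, 3.14, 3.14, 3.14, 3.14].

## Interface

Orientations are given as [roll, pitch, yaw] about the fixed x, y, z axes, in that order (R = Rz(yaw) Ry(pitch) Rx(roll)).
In Python, from bench import robot gives the robot as it stands. The module is installed in compiled form; this text tells all that it offers. Calls block until the motion is done:
- robot.move_ptp(position, orientation): joint-space move of the TCP to a pose.
- robot.move_linear(position, ori=None, speed=150, f_stop=None): straight line of the TCP; ori=None keeps the orientation; speed is the mean speed in mm/s. With f_stop (N) it stops when the force on the tool has changed by that much, and returns True; else False.
- robot.move_j(angles): joint-space move.
- robot.move_gripper(opening): opening from 0.0 (shut) to 1.0 (fully open); the grip force is fixed at half the most; returns when the fingers have stopped.
- robot.sleep(seconds).
- robot.inverse_kinematics(position, orientation): joint angles nearest the present ones, or None.
- robot.get_image(name): name is "scene" or "side" or "wrist"; returns a dict with "img" (400x640x3 uint8, blue, green, red), "fovy" (degrees; the focal length in pixels is half the picture's height over the tangent of half this angle, whatever the lens; pixels are square), "cx", "cy" (the principal point, pixels), "k1" (the pictures are not rectified: a ray, as slopes to the right and down, at radius r is drawn at 1 + k1 r^2 times it, then the intrinsics apply), "eye" and "orientation" of the camera in the world. Camera axes: x right, y down, z forward; pixel columns grow to the right and rows downward; lengths in mm; the calibration is good to about 2 mm. A picture is of the moment at which its call begins. There is no depth.
A pose or a line that the arm cannot do raises robot.MotionError and nothing moves.
- robot.hand_in(): hands the job in, once; it reports no verdict.
Readings, each from a call of its own:
- robot.current_t(): time.
- robot.current_qpos(): joint angles.
- robot.current_joint_vel(): joint speeds.
- robot.current_joint_efforts(): joint torques, N m.
- robot.current_tcp_pos(): TCP position.
- robot.current_eef_rot(): TCP orientation.
- robot.current_contact_force(): force on the tool from outside, world axes, zero at the start.
- robot.current_ft_torque(): the same for the moment, N m.
- robot.current_gripper_width(): opening from 0.0 (shut) to 1.0 (fully open).
Only numpy, scipy, OpenCV 4.12 (cv2) and the standard library are available. Lean on these libraries where they do the work, as an engineer would, in place of code of your own. Each camera call takes 0.05 s, during which the arm holds its last target. There are 200 camera calls.

## Task

Three alike spring clips lie in the test rack, each biting on a test card, and one of them has lost its grip. Find it by tugging the cards gently straight out towards the front of the rack: a sound clip holds against a light tug of about 7 N and must keep its card in place, while the weak clip lets its card slide. Draw the weak clip's card right out while the clip stays in its pocket and leave the card standing upright on the rack, then put the weak clip down in the open tray, leaving the sound clips and everything else where they are.

Things in the scene. Friction and masses are not known exactly. Their poses are not given: they have to be found in the camera images.
- rack: Fixed plywood rack, 10 mm thick, 230 mm wide (y), from x = -115 to +90 mm. Three pockets at y = -75, 0, +75 mm hold loose clips that lift straight up and out. Origin: underside, rear face of the middle posts; z up, x along the clips, away from the robot. 8 mm high wooden rails at x = 62 to 80 mm beside the clip handles and a low stop behind them.
- rack_ledge (a point): Middle of the bare front part of the rack's board, on its top face (x = -80 mm of the rack), where cards stand. Behind it each pocket has two steel posts (rack x = -8 to 0 mm, 30 mm high, each 8.5 mm wide, 9 mm slot between for the card's plate) that stop the clip from following when its card is pulled towards rack -x. Posts and clips are stiff: force rises within 1 to 3 mm of pulling.
- tray: Fixed open dark steel tray, 150 mm (x) by 120 mm (y) by 35 mm high, walls and floor 4 mm. Origin: centre of its underside, z up.
- timer_mid (a point): Red wash timer, 60x67x62 mm, a bystander; the point is its middle.
- tape_mid (a point): Yellow tape measure, 64x56x53 mm, a bystander; the point is its middle.
- clip_1_mid (a point): Grey spring clip, one of three alike in looks, in any of the pockets: a big clothes peg on its side, 80 mm long (x), 34 high, 90 g. Point: its middle, 17 mm up. Jaws at x = -40 mm (robot side), handles at +40 mm, 40 mm wide. Grip it from above across y at x about -12 mm, where it is 22 mm wide (squeezes the jaws shut; squeezing the handles opens them).
- card_1_grip (a point): Test card in clip 1, 40 g. Point: middle of its white handle block, 24 (x) x 16 (y) x 32 mm high, standing on the ledge. A metal plate 5 mm thick, 26 high runs to +x, tip 67 mm from the point, last 22 mm in the jaws (point starts 85 mm before the clip's middle). Slides out along -x; free after 22 mm, then stands alone. Sliding takes 10 to 20 N in a sound clip, 2 to 5 N in the weak one.
- clip_2_mid (a point): Grey spring clip, one of three alike in looks, in any of the pockets: a big clothes peg on its side, 80 mm long (x), 34 high, 90 g. Point: its middle, 17 mm up. Jaws at x = -40 mm (robot side), handles at +40 mm, 40 mm wide. Grip it from above across y at x about -12 mm, where it is 22 mm wide (squeezes the jaws shut; squeezing the handles opens them).
- card_2_grip (a point): Test card in clip 2, 40 g. Point: middle of its white handle block, 24 (x) x 16 (y) x 32 mm high, standing on the ledge. A metal plate 5 mm thick, 26 high runs to +x, tip 67 mm from the point, last 22 mm in the jaws (point starts 85 mm before the clip's middle). Slides out along -x; free after 22 mm, then stands alone. Sliding takes 10 to 20 N in a sound clip, 2 to 5 N in the weak one.
- clip_3_mid (a point): Grey spring clip, one of three alike in looks, in any of the pockets: a big clothes peg on its side, 80 mm long (x), 34 high, 90 g. Point: its middle, 17 mm up. Jaws at x = -40 mm (robot side), handles at +40 mm, 40 mm wide. Grip it from above across y at x about -12 mm, where it is 22 mm wide (squeezes the jaws shut; squeezing the handles opens them).
- card_3_grip (a point): Test card in clip 3, 40 g. Point: middle of its white handle block, 24 (x) x 16 (y) x 32 mm high, standing on the ledge. A metal plate 5 mm thick, 26 high runs to +x, tip 67 mm from the point, last 22 mm in the jaws (point starts 85 mm before the clip's middle). Slides out along -x; free after 22 mm, then stands alone. Sliding takes 10 to 20 N in a sound clip, 2 to 5 N in the weak one.
Not all that is in view belongs to the job. Leave any yellow look-alike of the part that bears card_2_grip alone.

How it is judged:
By the outcome, as a careful person would: the job done as asked, in the order asked, and still so for the second after the job is handed in, with the robot touching nothing.
It also fails if it takes over 72 s, if anything falls off the work surface, if the arm or the gripper's body presses on something with over 40 N, if the wrist force passes 120 N, or if a joint passes its speed limit or range.

## Working session

There is one attempt and no reset: what is moved stays moved. The work goes in short steps, each a Python script; the robot and the scene stay as the last script left them, time stands still between calls to the robot, and variables do not carry over. Pictures are saved under pics/ and viewed, about 8 in all and at most 12, crops included, and the job is handed in when it is done.

```bash
mkdir -p pics; ls
python3 - <<'E'
from bench import robot
import cv2
for n in("scene","side","wrist"):
    d=robot.get_image(n); cv2.imwrite(f"pics/{n}0.png",d["img"])
    print(n,{k:v for k,v in d.items() if k!="img"})
print(robot.current_t(),robot.current_eef_rot(),robot.current_gripper_width())
E
```

```text
pics
scene {'fovy': 48.61822813752526, 'cx': 323.8770772231178, 'cy': 196.8658112295459, 'k1': -0.06135275864048053, 'eye': array([121.05048842, 312.04509228, 627.72299912]), 'orientation': array([-2.29863338, -0.00250731, -2.39636705])}
side {'fovy': 54.993725847586, 'cx': 312.3207517772615, 'cy': 202.96741254382212, 'k1': -0.07090453184571818, 'eye': array([ 143.7583522 , -702.29808966,  540.045328  ]), 'orientation': array([-2.18868459,  0.02050644, -0.60559742])}
wrist {'fovy': 69.06795147409258, 'cx': 322.7304562338379, 'cy': 200.40573704147553, 'k1': -0.04959206165354548, 'eye': array([110.28754865, 545.22238216, 384.03483373]), 'orientation': array([2.83971055e+00, 1.29227759e-03, 1.22051311e+00])}
0.15 [-3.14019548e+00 -2.73614780e-04  2.79180505e+00] 1.000307409842352
```

View pics/scene0.png

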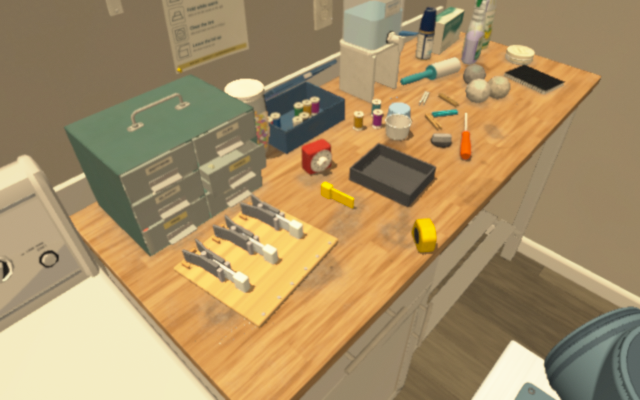

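View pics/side0.png

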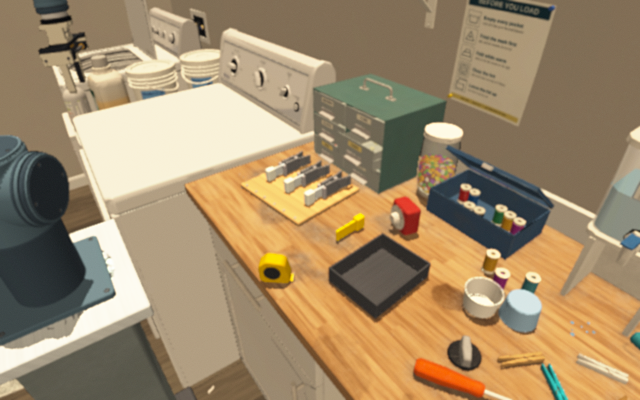

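```bash
cat > h.py <<'E'
import numpy as np,cv2
from scipy.spatial.transform import Rotation as R
def cam(d):
    return R.from_euler('xyz',d["orientation"]).as_matrix(),np.array(d["eye"])
def ray(d,u,v):
    f=200/np.tan(np.radians(d["fovy"]/2)); p=np.array([(u-d["cx"])/f,(v-d["cy"])/f]); q=p.copy()
    for _ in range(20): q=p/(1+d["k1"]*(q@q))
    M,e=cam(d); r=M@np.array([q[0],q[1],1]); return e,r/np.linalg.norm(r)
def plane(d,u,v,z):
    e,r=ray(d,u,v); return e+r*(z-e[2])/r[2]
def proj(d,P):
    M,e=cam(d); c=M.T@(np.array(P,float)-e); s=c[:2]/c[2]; s=s*(1+d["k1"]*(s@s))
    f=200/np.tan(np.radians(d["fovy"]/2)); return s*f+[d["cx"],d["cy"]]
def two(a,ua,b,ub):
    e1,r1=ray(a,*ua); e2,r2=ray(b,*ub)
    t=np.linalg.lstsq(np.c_[r1,-r2],e2-e1,rcond=None)[0]; p,q=e1+t[0]*r1,e2+t[1]*r2
    return (p+q)/2,np.linalg.norm(p-q)
E
python3 - <<'E'
from bench import robot
from h import *
import pickle
S=robot.get_image("scene");D=robot.get_image("side");pickle.dump((S,D),open("sd.pkl","wb"))
np.set_printoptions(precision=1,suppress=True)
for s,d in (((239,283),(270,172)),((268,255),(291,184)),((292,228),(312,196))): print("blk",*two(S,s,D,d))
for n,p in dict(c1=(262,319),c2=(336,240),c3=(178,267)).items(): print(n,plane(S,*p,10))
for n,p in dict(c1=(243,188),c2=(302,218)).items(): print(n,plane(D,*p,10))
for n,p in dict(tray1=(351,173),t2=(405,201),t3=(435,172),t4=(381,147)).items(): print(n,plane(S,*p,35))
a=cv2.resize(S["img"][190:330,165:345],None,fx=4,fy=4,interpolation=cv2.INTER_CUBIC)
b=cv2.resize(D["img"][140:230,230:370],None,fx=5.14,fy=5.14,interpolation=cv2.INTER_CUBIC)
cv2.imwrite("pics/a.png",a);cv2.imwrite("pics/b.png",b)
E
```

```text
blk [533.4  73.1  29.7] 1.7148855700885508
blk [548.2  -4.   25.5] 4.243379749809455
blk [561.7 -78.7  26.7] 0.3250073785165883
c1 [462.8  86.1  10. ]
c2 [ 490.1 -124.    10. ]
c3 [653.5 118.   10. ]
c1 [454.8  75.8  10. ]
c2 [ 507.3 -117.2   10. ]
tray1 [ 580.6 -273.9   35. ]
t2 [ 443.9 -278.9   35. ]
t3 [ 449.9 -400.4   35. ]
t4 [ 591.8 -394.8   35. ]
```

View pics/a.png

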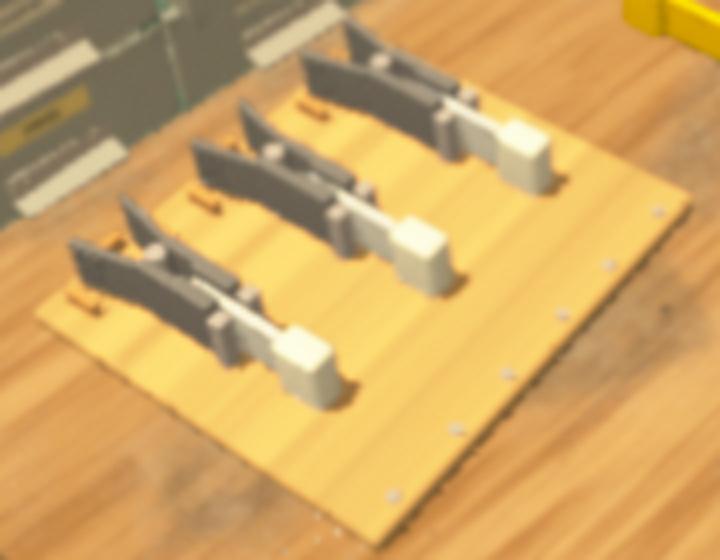

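The crop shows three clip/card pairs. The white block tops are at about scene px (240,277), (270,250) and (296,225). The rack's front corners are at (259,326) and (337,239), and the yellow decoy lies outside the rack. Next I'll look from close by with the wrist camera.

Run:
```python
from bench import robot
from h import *
import pickle
np.set_printoptions(precision=1,suppress=True)
S,D=pickle.load(open("sd.pkl","rb"))
g=lambda x,y:(164.6+x/4,189.6+y/4)
B=[plane(S,*g(*p),42) for p in((302,350),(420,241),(524,140))]
print(np.array(B)); v=B[0]-B[2]; yaw=np.arctan2(-v[0],v[1]); print("yaw",yaw,np.linalg.norm(v))
for p in((378,540),(690,195),(38,313)): print(plane(S,*g(*p),10))
print("timer",two(S,(317,157),D,(404,217)),"tape",two(S,(425,236),D,(275,268)))
Y=yaw+np.pi
c,s=np.cos(yaw),np.sin(yaw)
P=B[1]+40*np.array([c,s,0]); P[2]=130
robot.move_ptp(list(P),[np.pi,0,Y])
print(robot.current_qpos(),robot.current_tcp_pos(),robot.current_eef_rot(),robot.current_t())
W=robot.get_image("wrist"); pickle.dump(W,open("w.pkl","wb"))
print(W["eye"],W["orientation"])
cv2.imwrite("pics/w1.png",W["img"])
```

```text
[[532.   69.3  42. ]
 [540.8  -4.5  42. ]
 [551.7 -79.4  42. ]]
yaw 0.13209533439150467 149.9709605227581
[458.4  96.2  10. ]
[ 491.3 -128.6   10. ]
[657. 124.  10.]
timer (array([ 674.5, -268.2,   31.7]), np.float64(2.8413128003849306)) tape (array([ 367.9, -233.9,   26. ]), np.float64(5.149815822815344))
[-0.2  0.4  1.5  0.   1.2 -1.9] [580.4   1.6 130.1] [ 3.1  0.  -3. ] 2.5667
[498.   -9.4 323.8] [ 2.8 -0.   1.7]
```

View pics/w1.png

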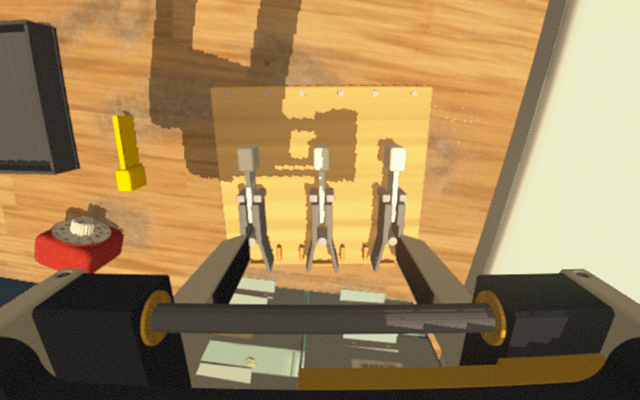

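The wrist view shows the three blocks at about (248,158), (321,158) and (397,158). The rack's front corners are at (210,87) and (432,87), the tray is at left and the decoy is at (127,155). I'll zoom in on the blocks.

Run:
```python
from h import *
import pickle
np.set_printoptions(precision=1,suppress=True)
W=pickle.load(open("w.pkl","rb"))
cv2.imwrite("pics/w1c.png",cv2.resize(W["img"][135:280,225:425],None,fx=4,fy=4,interpolation=cv2.INTER_CUBIC))
F=[plane(W,*p,10) for p in((210.5,87),(432,87))]; print(F,np.linalg.norm(F[0]-F[1]),np.arctan2(*(F[0]-F[1])[:2]))
```

```text
[array([ 489.8, -126. ,   10. ]), array([459.9,  98.4,  10. ])] 226.41093691516414 3.0092279280380376
```

View pics/w1c.png

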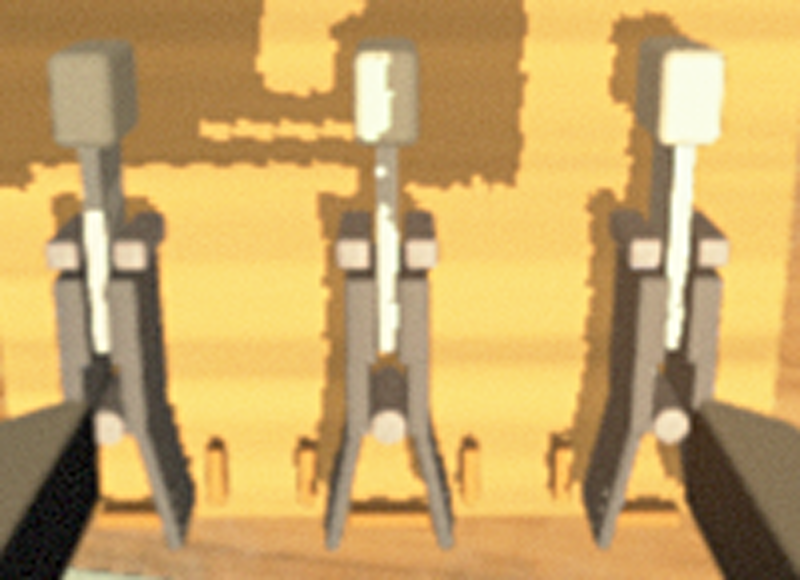

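```bash
cat > t.py <<'E'
from bench import robot
from h import *
import pickle
np.set_printoptions(precision=2,suppress=True)
yaw=0.132; X=np.array([np.cos(yaw),np.sin(yaw),0]); Yv=np.array([-X[1],X[0],0]); O=[np.pi,0,yaw+np.pi]
W=pickle.load(open("w.pkl","rb"))
B=[plane(W,224.6+x/4,134.6+y/4,42) for x,y in((82,100),(387,98),(692,98))]
def rk(): f=robot.current_contact_force(); return np.array([f@X,f@Yv,f[2]])
def at(i,dx=0,dy=0,z=0): P=B[i]+dx*X+dy*Yv; P[2]=z; return list(P)
def state(s): print(s,"t%.1f"%robot.current_t(),"F",rk(),"tcp",np.array(robot.current_tcp_pos()),"w%.3f"%robot.current_gripper_width())
E
python3 - <<'E'
from t import *
print(np.array(B),(B[2]-B[0])@Yv,(B[2]-B[0])@X,(B[1]-B[0])@Yv)
fr=np.array([474.9,-13.8,10]);print("front dist",[(b-fr)@X for b in B])
robot.move_gripper(0.5)
robot.move_ptp(at(1,z=70),O)
state("above")
print(robot.move_linear(at(1,z=16),speed=60,f_stop=5)); state("down")
d=robot.get_image("wrist")["img"]; cv2.imwrite("pics/w2.png",d)
E
```

```text
[[553.76 -78.3   42.  ]
 [543.58  -4.47  42.  ]
 [533.61  69.33  42.  ]] 148.99841622859952 -0.5429847295952612 74.5191949875141
front dist [np.float64(69.68633875519662), np.float64(69.3091329514885), np.float64(69.14335402560135)]
above t3.9 F [ 1.02 -0.08  1.1 ] tcp [543.09  -4.42  69.75] w0.504
False
down t5.0 F [-0.35  0.03  1.26] tcp [543.9   -4.56  16.33] w0.500
```

View pics/w2.png

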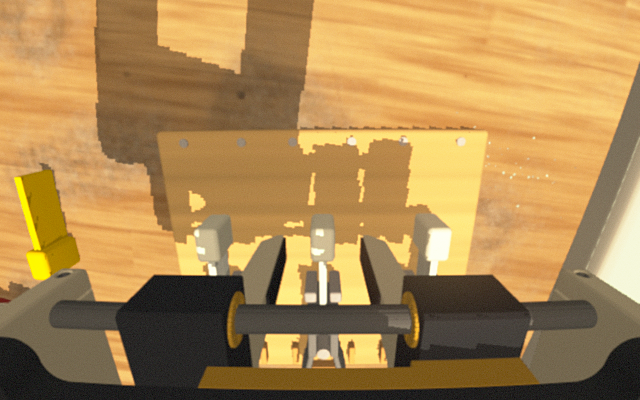

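Block 2 is centred between the fingers: block column about 322, finger midline about 323. I'll grip it and tug.

```bash
cat >> t.py <<'E'
def tug(i):
    for _ in range(2):
        robot.sleep(.2); state("gripped")
        break
    p0=np.array(robot.current_tcp_pos())
    hit=robot.move_linear(list(p0-5*X),speed=8,f_stop=6.5); state("tug hit=%s"%hit)
    print("travel",(np.array(robot.current_tcp_pos())-p0)@X)
    return hit,p0
E
python3 - <<'E'
from t import *
robot.move_gripper(0.0)
hit,p0=tug(1)
if hit:
    robot.move_linear(list(p0),speed=20); state("back")
E
```

```text
gripped t6.1 F [-0.76  0.68 -0.27] tcp [543.57  -4.48  15.99] w0.001
tug hit=False t6.8 F [-0.33  0.53 -0.56] tcp [538.66  -5.14  16.03] w0.008
travel -4.953744261008509
```

Width 0.001 means the gripper shut on nothing. I'll look before doing anything else.

Run:
```python
from t import *
d=robot.get_image("wrist"); cv2.imwrite("pics/w3.png",d["img"])
t=np.array(robot.current_tcp_pos()); print("tcp px",proj(d,t),"block px",proj(d,B[1]),d["eye"],d["orientation"],robot.current_eef_rot(),t)
S=robot.get_image("scene"); pickle.dump((d,S),open("w3.pkl","wb"))
a=cv2.resize(S["img"][150:330,165:405],None,fx=3.3,fy=3.3,interpolation=cv2.INTER_CUBIC)
cv2.imwrite("pics/s3.png",a[:600,:800])
```

```text
tcp px [322.58 230.4 ] block px [322.59 253.54] [456.25 -16.   209.71] [ 2.84 -0.    1.7 ] [-3.14  0.   -3.01] [538.67  -5.14  16.01]
```

View pics/s3.png

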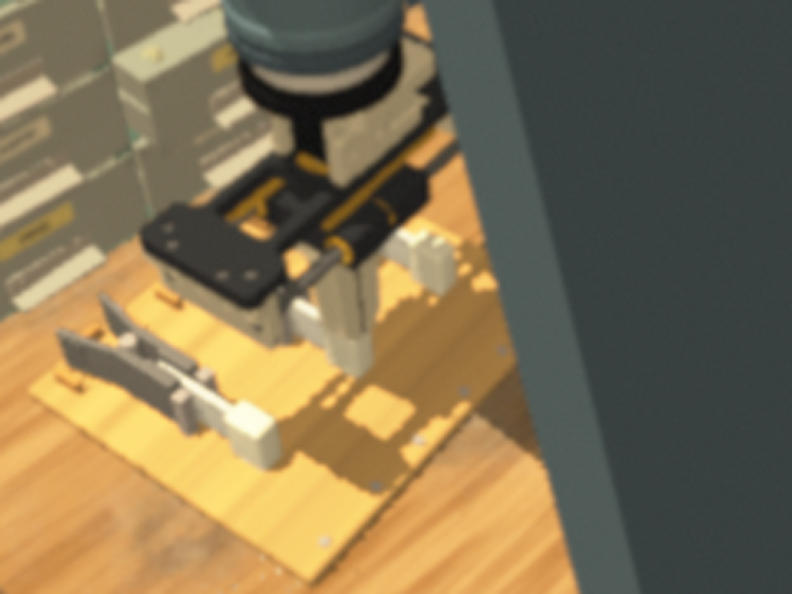

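View pics/w3.png

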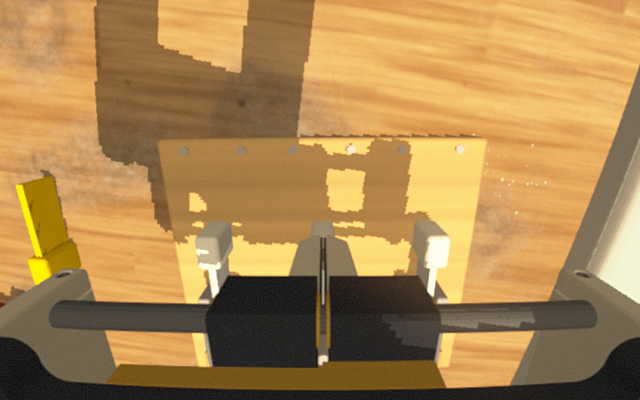

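Run:
```python
from t import *
d,S=pickle.load(open("w3.pkl","rb")); t=np.array(robot.current_tcp_pos())
for off in(-8,0,8):
    for z in(16,30,42,50):
        P=t+off*X; P[2]=z; print(off,z,proj(d,P),proj(S,P))
print("tip tri",two(d,(322,236),S,(271,252)))
print(robot.current_contact_force(),robot.current_gripper_width(),robot.current_qpos())
cv2.imwrite("pics/w3c.png",cv2.resize(d["img"][190:310,230:410],None,fx=4,fy=4,interpolation=cv2.INTER_CUBIC))
cv2.imwrite("pics/s3c.png",cv2.resize(S["img"][190:290,220:340],None,fx=6,fy=6,interpolation=cv2.INTER_CUBIC))
a=cv2.imread("pics/w3c.png");b=cv2.imread("pics/s3c.png")
b=cv2.resize(b,(720,600)); m=np.hstack([cv2.resize(a,(400,267)),cv2.resize(b,(400,333))[:267]]); cv2.imwrite("pics/m.png",m)
```

```text
-8 16 [322.55 220.06] [275.25 261.91]
-8 30 [322.55 227.66] [274.68 256.77]
-8 42 [322.54 235.05] [274.18 252.27]
-8 50 [322.54 240.51] [273.84 249.22]
0 16 [322.56 230.41] [271.81 259.91]
0 30 [322.55 238.61] [271.2  254.77]
0 42 [322.55 246.58] [270.67 250.27]
0 50 [322.55 252.45] [270.31 247.21]
8 16 [322.57 240.52] [268.4  257.93]
8 30 [322.56 249.29] [267.76 252.79]
8 42 [322.56 257.79] [267.19 248.29]
8 50 [322.56 264.05] [266.81 245.23]
tip tri (array([535.56,  -5.34,  37.99]), np.float64(4.5551878785444035))
[ 0.27 -0.03  0.85] 0.006056036095940952 [-0.22  0.42  1.78  0.    0.94 -1.92]
```

View pics/m.png

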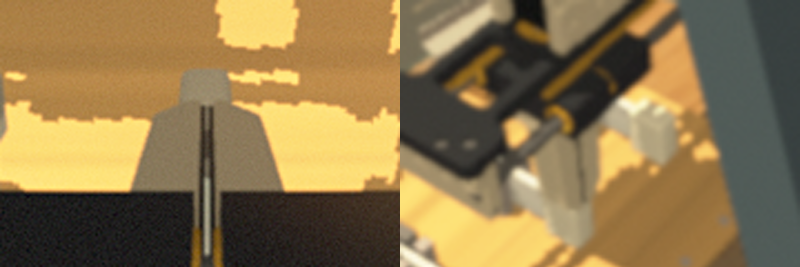

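Run:
```python
from t import *
d,S=pickle.load(open("w3.pkl","rb"))
for n,D,a,b in (("w1",W,(210.5,87),(432,87)),("w3",d,(159,141),(487,139))):
    for z in (10,0,-15,-25):
        p,q=plane(D,*a,z),plane(D,*b,z); print(n,z,p,q,"%.1f"%np.linalg.norm(p-q))
# white blocks in w3: neighbours' tops
g=cv2.cvtColor(d["img"],cv2.COLOR_BGR2GRAY); print(g[245,190:245:2],g[245,405:460:2])
for z in(42,20): 
    p,q=plane(d,215,243,z),plane(d,436,250,z);print(z,p,q,"%.1f"%np.linalg.norm(p-q))
```

```text
w1 10 [ 489.83 -125.99   10.  ] [459.95  98.44  10.  ] 226.4
w1 0 [ 489.57 -129.71    0.  ] [458.73 101.87   0.  ] 233.6
w1 -15 [ 489.18 -135.28  -15.  ] [456.91 107.03 -15.  ] 244.4
w1 -25 [ 488.92 -139.    -25.  ] [455.7  110.46 -25.  ] 251.7
w3 10 [ 490.32 -125.13   10.  ] [459.39  98.42  10.  ] 225.7
w3 0 [ 492.02 -130.59   -0.  ] [459.54 104.15   0.  ] 237.0
w3 -15 [ 494.58 -138.79  -15.  ] [459.78 112.74 -15.  ] 253.9
w3 -25 [ 496.29 -144.25  -25.  ] [459.94 118.47 -25.  ] 265.2
[221 219 218 184 183 186 188 185 188 186 189 187 181 169 142 113 114 117
 115 122 140 159 223 218 220 222 221 220] [221 221 222 157 125 125 127 129 126 127 133 159 237 252 252 252 252 252
 252 252 252 252 242 219 219 219 219 219]
42 [545.4  -73.56  42.  ] [531.77  67.73  42.  ] 141.9
20 [557.09 -81.11  20.  ] [541.68  78.71  20.  ] 160.6
```

The wrist shows the block standing where it was, with its front face visible at (322,228) and the shut fingertips above its top. In the scene view the tips end at about (271,252). Both views put the real tips near z≈40 while the TCP reads 16. I'll check the height offset by touching the bare board.

Run:
```python
from t import *
p=np.array(robot.current_tcp_pos()); 
robot.move_linear(list(p+[0,0,45]),speed=150)
q=at(1,dx=-38,dy=37,z=50); robot.move_linear(q,speed=150)
q[2]=13; print(robot.move_linear(q,speed=60,f_stop=4)); state("a")
if abs(robot.current_tcp_pos()[2]-13)<1:
    q[2]=-25; print(robot.move_linear(q,speed=20,f_stop=4)); state("touch")
d=robot.get_image("wrist"); S=robot.get_image("scene"); D=robot.get_image("side"); pickle.dump((d,S,D),open("w4.pkl","wb"))
cv2.imwrite("pics/m4.png",np.hstack([cv2.resize(d["img"][150:290,240:400],(400,350),interpolation=cv2.INTER_CUBIC),cv2.resize(D["img"][130:230,230:344],(400,350),interpolation=cv2.INTER_CUBIC)]))
```

```text
False
a t8.7 F [0.33 0.27 0.32] tcp [501.16  27.18  12.99] w0.002
True
touch t10.0 F [-0.04 -0.    5.33] tcp [500.98  27.23 -17.34] w0.006
```

View pics/m4.png

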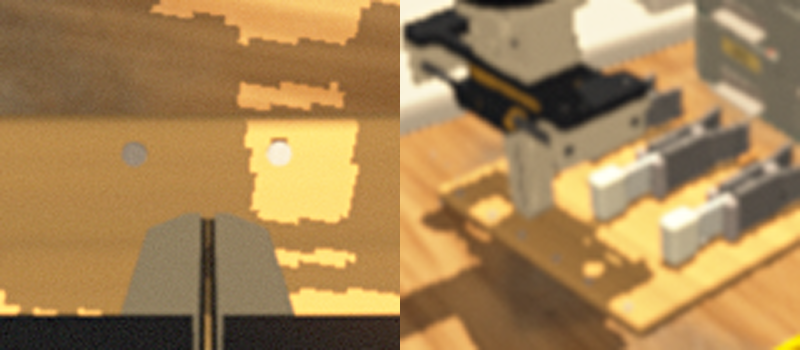

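Touch found at a TCP reading of -17.3 on the 10 mm board, so the real fingertips end about 27 mm above the reported TCP. I'll apply that offset from here on.

```bash
cat >> t.py <<'E'
OFF=27.0   # true tip height = reading + OFF
def grip(i):
    robot.move_linear(at(i,z=58-OFF),speed=150)
    print("contact",robot.move_linear(at(i,z=15.5-OFF),speed=60,f_stop=5)); state("down")
    robot.move_gripper(0.0); robot.sleep(.2)
E
python3 - <<'E'
from t import *
p=np.array(robot.current_tcp_pos()); p[2]=58-OFF
robot.move_linear(list(p),speed=150); robot.move_gripper(0.5)
grip(1)
if robot.current_gripper_width()>.1:
    hit,p0=tug(1)
    if hit: robot.move_linear(list(p0),speed=20); state("back")
E
```

```text
contact False
down t12.9 F [ 0.54  0.24 -0.58] tcp [543.81  -4.56 -11.39] w0.503
gripped t13.9 F [-0.5   0.93  3.13] tcp [543.69  -4.51 -11.34] w0.170
tug hit=True t14.3 F [ 1.17 -0.29  2.99] tcp [542.82  -4.84 -11.33] w0.168
travel -0.9062646970255752
back t14.5 F [-2.47 -1.53  4.86] tcp [542.94  -4.64 -11.39] w0.172
```

```bash
cat >> t.py <<'E'
def avg(n=6):
    a=[]
    for _ in range(n): robot.sleep(.02); a.append(rk())
    return np.mean(a,0)
def step_tug(i,p0,n=10,lim=6.3):
    f0=avg(); print("f0",f0)
    for k in range(1,n+1):
        robot.move_linear(list(p0-0.5*k*X),speed=10,f_stop=9)
        f=avg()-f0; print(k*.5,f)
        if f[0]>lim: return True
    return False
E
python3 - <<'E'
from t import *
p0=np.array(at(1,z=15.5-OFF))
robot.move_linear(list(p0),speed=20); state("start")
hit=step_tug(1,p0)
if hit: robot.move_linear(list(p0),speed=20); print(avg())
state("end hit=%s"%hit)
E
```

```text
start t14.8 F [-3.38 -1.12  7.18] tcp [543.    -4.66 -11.34] w0.167
f0 [-3.14 -0.8   6.52]
0.5 [ 1.14  0.1  -1.16]
1.0 [ 3.66  0.41 -2.17]
1.5 [ 6.32  0.52 -3.61]
[-1.1  -0.95  6.38]
end hit=True t16.3 F [-0.68 -0.51  7.06] tcp [542.79  -4.69 -11.37] w0.172
```

```bash
cat >> t.py <<'E'
def abs_tug(p0,n=12,lim=6.8):
    for k in range(1,n+1):
        robot.move_linear(list(p0-0.5*k*X),speed=10,f_stop=9)
        f=avg(4); print(k*.5,f,"x %.2f"%((np.array(robot.current_tcp_pos())-p0)@X))
        if f[0]>lim: return True
    return False
E
python3 - <<'E'
from t import *
p0=np.array(at(1,z=15.5-OFF))
hit=abs_tug(p0)
if hit: robot.move_linear(list(p0-0.8*X),speed=20); print(avg())
state("end hit=%s"%hit)
E
```

```text
0.5 [ 0.55 -0.61  5.57] x -0.81
1.0 [ 2.21 -0.62  5.01] x -0.83
1.5 [ 4.83 -0.61  3.14] x -0.82
2.0 [ 6.59 -0.12  1.74] x -0.83
2.5 [8.52 0.23 0.44] x -0.81
[ 2.92 -0.96  4.91]
end hit=True t18.2 F [ 3.35 -0.48  4.51] tcp [542.71  -4.72 -11.38] w0.165
```

The middle card holds at 8.5 N with no slip, so that clip is sound. Next card.

Run:
```python
from t import *
def release(i):
    robot.move_gripper(0.5); q=np.array(robot.current_tcp_pos()); q[2]=58-OFF
    robot.move_linear(list(q),speed=150)
p0=np.array(at(1,z=15.5-OFF)); robot.move_linear(list(p0-0.2*X),speed=20); release(1)
grip(0); state("grip0")
if robot.current_gripper_width()>.1:
    p0=np.array(at(0,z=15.5-OFF)); hit=abs_tug(p0)
    if hit:
        robot.move_linear(list(p0-0.3*X),speed=20)
    state("hit=%s"%hit)
```

```text
contact False
down t21.1 F [-0.72  0.03 -0.18] tcp [554.   -78.38 -11.38] w0.503
grip0 t21.9 F [-0.77  0.51  2.07] tcp [553.87 -78.35 -11.32] w0.170
0.5 [ 0.99 -0.27  1.44] x -0.10
1.0 [ 1.86 -0.29  2.07] x -0.67
1.5 [ 4.21 -0.28  1.52] x -0.95
2.0 [5.65 0.18 0.16] x -0.92
2.5 [ 7.11  0.25 -1.35] x -0.92
hit=True t23.7 F [ 0.35 -0.29  5.14] tcp [552.78 -78.58 -11.35] w0.173
```

Card 1 (right, y=-78) is sound too. Now the left card.

```bash
cat >> t.py <<'E'
def release():
    robot.move_gripper(0.5); q=np.array(robot.current_tcp_pos()); q[2]=58-OFF
    robot.move_linear(list(q),speed=150)
E
python3 - <<'E'
from t import *
release(); robot.move_linear(at(2,z=58-OFF),speed=250)
grip(2); state("grip2")
if robot.current_gripper_width()>.1:
    p0=np.array(at(2,z=15.5-OFF)); hit=abs_tug(p0)
    if hit: robot.move_linear(list(p0-0.3*X),speed=20)
    state("hit=%s"%hit)
E
```

```text
contact False
down t26.7 F [0.35 0.77 0.54] tcp [533.85  69.39 -11.37] w0.499
grip2 t27.5 F [-1.   -0.04  3.  ] tcp [533.71  69.35 -11.32] w0.171
0.5 [1.15 0.14 1.37] x -0.06
1.0 [2.12 0.68 1.85] x -0.58
1.5 [ 2.92 -0.09  1.92] x -1.02
2.0 [ 3.11 -0.24  2.25] x -1.63
2.5 [ 3.46 -0.67  3.42] x -2.26
3.0 [ 3.83 -0.78  4.3 ] x -2.76
3.5 [ 4.06 -0.87  4.6 ] x -3.27
4.0 [ 4.92 -1.24  5.06] x -3.75
4.5 [ 4.33 -0.97  5.35] x -4.31
5.0 [ 4.35 -0.74  5.02] x -4.81
5.5 [ 4.69 -0.66  5.46] x -5.31
6.0 [ 4.36 -0.64  5.69] x -5.81
hit=False t31.3 F [ 5.06 -0.91  5.59] tcp [527.86  68.51 -11.36] w0.169
```

The left card slides steadily at 4–5 N, so that is the weak clip. I'll draw the card out to the ledge, then check the geometry around its clip.

Run:
```python
from t import *
robot.move_linear(at(2,dx=-35.5,z=15.7-OFF),speed=40); state("drawn"); print(avg())
release(); state("up")
robot.move_linear(at(2,dx=20,z=130-OFF),speed=250)
d=robot.get_image("wrist"); S=robot.get_image("scene"); D=robot.get_image("side"); pickle.dump((d,S,D),open("w5.pkl","wb"))
print(robot.current_t(),"pred block",proj(d,at(2,dx=-35.5,z=42)),"clip grip pt",proj(d,at(2,dx=72.5,z=44)),"jaw",proj(d,at(2,dx=45,z=44)),"pin",proj(d,at(2,dx=85,z=44)))
p=plane(W,224.6+678/4,134.6+290/4,44)-B[2]; print("clip jaw rel",p@X,p@Yv)
print("drawer",two(S if 0 else pickle.load(open("sd.pkl","rb"))[0],(233,175),pickle.load(open("sd.pkl","rb"))[1],(365,158)))
cv2.imwrite("pics/m5.png",np.hstack([cv2.resize(d["img"][80:310,200:430],(450,450),interpolation=cv2.INTER_CUBIC),cv2.resize(D["img"][130:230,230:308],(350,450),interpolation=cv2.INTER_CUBIC)]))
```

```text
drawn t32.2 F [ 2.2  -0.14  7.13] tcp [497.    64.83 -11.36] w0.166
[ 2.35 -0.26  7.65]
up t33.4 F [ 1.34  0.32 -1.07] tcp [498.61  64.64  31.14] w0.499
34.0917 pred block [322.16 145.47] clip grip pt [322.27 258.75] jaw [322.24 232.53] pin [322.28 270.13]
clip jaw rel 48.79186383163666 -0.37486205071466383
drawer (array([725.92, -74.18,  70.73]), np.float64(4.949531295346141))
```

View pics/m5.png

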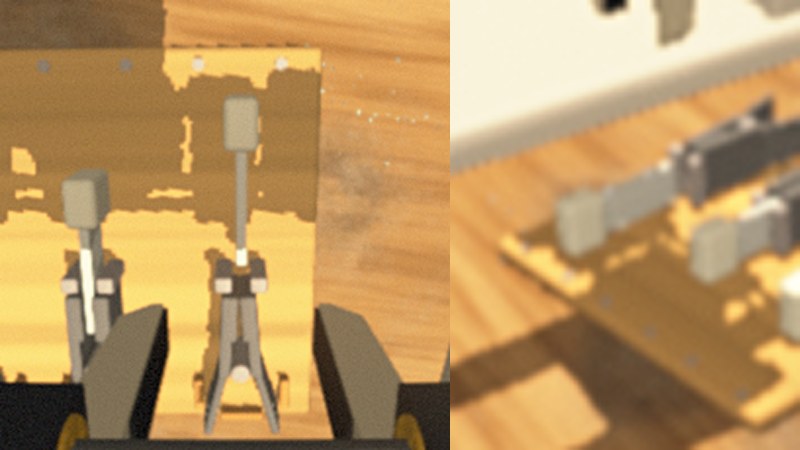

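The card stands upright on the ledge with its plate clear of the posts. The clip sits in its pocket, centred at column 323, with its pin at row 270 where predicted. Next I grip the clip and carry it.

Run:
```python
from t import *
robot.move_linear(at(2,dx=72.5,z=70-OFF),speed=200)
print(robot.move_linear(at(2,dx=72.5,z=16-OFF),speed=60,f_stop=5)); state("down")
robot.move_gripper(0.0); robot.sleep(.2); state("grip")
if robot.current_gripper_width()>.1:
    p=np.array(robot.current_tcp_pos()); robot.move_linear([p[0],p[1],135-OFF],speed=70); state("lifted")
```

```text
False
down t35.7 F [-0.39 -0.21 -0.91] tcp [605.88  78.88 -10.66] w0.499
grip t36.4 F [-1.04 -0.57  2.45] tcp [605.64  78.81 -10.75] w0.221
lifted t38.3 F [ 0.7   0.33 -1.25] tcp [605.35  78.81 107.5 ] w0.218
```

Run:
```python
from t import *
O2=[np.pi,0,0.04+np.pi]
c=np.array([517,-337,0])-12*np.array([1,.04,0])
robot.move_linear([c[0],c[1],135-OFF],O2,speed=220); state("over")
robot.move_linear([c[0],c[1],35-OFF],speed=120)
print(robot.move_linear([c[0],c[1],9.5-OFF],speed=30,f_stop=4)); state("down")
D=robot.get_image("side"); cv2.imwrite("pics/d6.png",D["img"])
if robot.current_tcp_pos()[2]+OFF<15:
    robot.move_gripper(0.5); robot.sleep(.2)
    robot.move_linear([c[0],c[1],135-OFF],speed=150); state("away")
    robot.move_linear([c[0]-80,c[1]+100,200],speed=250); robot.sleep(.3); state("clear")
    S=robot.get_image("scene");D=robot.get_image("side");
    cv2.imwrite("pics/m6.png",np.vstack([cv2.resize(S["img"][130:330,160:460],(450,300),interpolation=cv2.INTER_CUBIC),cv2.resize(D["img"][130:330,230:530],(450,300),interpolation=cv2.INTER_CUBIC)]))
```

```text
over t40.4 F [ 0.1  -1.02  0.02] tcp [ 505.3  -336.49  108.01] w0.217
True
down t42.1 F [-0.05 -0.14  4.65] tcp [ 504.61 -337.19  -16.75] w0.218
away t44.0 F [-0.56  1.32 -0.2 ] tcp [ 504.44 -336.95  107.03] w0.503
clear t45.1 F [-1.08  0.56 -0.29] tcp [ 425.01 -237.78  199.  ] w0.500
```

View pics/m6.png

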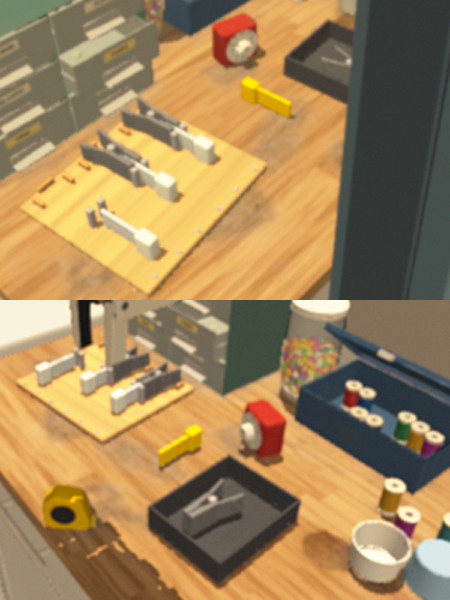

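The clip lies flat in the tray and the drawn card stands upright on the ledge. The other two pairs, the timer, the tape and the decoy look undisturbed. I'll hand in.

```bash
python3 -c "
from bench import robot
robot.hand_in(); print(robot.current_t())"
```

```text
the job is handed in; nothing more can be done
the job is handed in; nothing more can be done
```

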